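# Hold the screw feeder's inspection hatch open

## Task

I have to look into the screw feeder, and its hatch has no stay: left alone it falls shut. Lift the last collar nut (already spun loose) off its stud and set it down, do not drop it, collar down in the empty end pocket of the parts tray; only then raise the hatch by its bow handle to 60 degrees from shut and finish while still holding it there by the handle. Leave the other nut, the crate, the brush and the spanner where they are.

Things in the scene. Friction and masses are not known exactly. Their poses are not given: they have to be found in the camera images.
- nut: the steel collar nut to be moved: hexagon 24 mm across flats, with a round collar 31 mm wide, 5 mm thick at one end; 24 mm high, 18 mm through hole, about 90 g. It sits loose on its stud, collar down on the hatch's front edge. Origin: centre of the collar's underside (154 mm above the bench at the start); z points from collar to hexagon end; x is square to a flat (flats every 60 degrees)
- stud (a point): top of the stud the nut sits on: a 14 mm threaded pin, top 190 mm above the bench, 12 mm above the nut's top. Two such studs, 190 mm apart, stand in open slots of the hatch's front edge, one each side of the handle; this is the one at the feeder's -y (capped outlet) end, the other is bare. Lift the nut straight up 40 mm to clear it
- feeder: the fixed screw feeder: a grey U-trough along its own y, rims 150 mm above the bench, 180 mm wide over the rims (x -90 to 90 mm; its x points away from the robot), from y -266 mm (capped outlet pipe) to y 616 mm (black motor, 190 mm high); a square inlet collar 189 mm high at y 160 to 322 mm. Origin: on the bench under the middle of the hatch
- hatch (a joint): opening angle of the hatch, rad: 0 = shut (level), grows as the front edge comes up, 1.05 = 60 degrees, stop at 1.9. A steel sheet lid 260 mm long (feeder y) by 188 mm, 4 mm thick, 0.4 to 0.8 kg with its handle, on an almost frictionless hinge along its far edge: below about 75 degrees it falls shut by its own weight
- hatch_hinge (a point): middle of the hatch's hinge line, 150 mm above the bench on the feeder's far (+x) rim. Its y axis is the hinge line, parallel to the feeder's y; the point turns with the hatch
- hatch_grip (a point): middle of the bar of the hatch's black bow handle: round bar 10 mm thick, 110 mm long parallel to the hinge line, free for fingers over its middle 95 mm. Bar centre 40 mm above the sheet's upper face; when shut, 140 mm nearer the robot than the hinge line and 44 mm above it (194 mm above the bench). The point turns with the hatch; z = the sheet's outward normal
- hatch_handle: the bow handle itself; origin on the hatch's upper face under the middle of the bar (40 mm below point hatch_grip)
- tray: the fixed aluminium parts tray with black rubber-lined pockets, 70 mm (x) by 190 mm (y), 12 mm high, walls and floor 3 mm; three pockets in a row along its y, each 64 by 59 mm inside, dividers 11 mm high. The other collar nut stands in the +y end pocket, washers lie in the middle one, the -y end pocket is empty. Origin: centre of the underside
- pocket (a point): centre of the empty end pocket's floor, 3 mm above the bench, 62 mm from the tray's centre in its -y direction
- nut2: the other, identical collar nut, standing collar down in the far end pocket of the tray (leave alone)
- crate: small loose beige vented crate, 105 x 190 mm, 50 mm high, with a sealant cartridge in it; stands in front of the feeder, across from the tray (leave alone). Origin: centre of the underside
- brush: hand brush lying on the bench between robot and feeder, 190 mm long, 20 mm high, along its x (leave alone). Origin: under its middle
- spanner: steel combination spanner, 260 mm long, 12 mm high, lying along its x at the feeder's outlet side (leave alone). Origin: under its middle
There are look-alikes about, which are no part of the job. Of the things shaped like the tray, the aluminium one is meant.

How it is judged:
On the way:
1. the nut stands collar down on the floor of the empty end pocket, let go and at rest, the hatch still shut (horizontal distance between nut and pocket below 0.024 m and z of nut in the frame of pocket below 0.004 m and angle between nut's own z axis and vertical below 0.12 rad and linear speed of nut below 0.02 m/s and contact force between nut and the fingers below 0.1 N and value of joint hatch below 0.1 rad), for 0.2 s.
At the end, for the whole second after the job is handed in: Through the last second the hatch stands 60 degrees open, give or take 6 degrees, with the fingers bearing on its bow handle; the nut stands collar down at rest on the floor of the empty end pocket; the other nut is within 20 mm, and the crate, brush and spanner within 30 mm of where they began (value of joint hatch between 0.942 and 1.152 rad and contact force between hatch_handle and the fingers above 0.5 N and horizontal distance between nut and pocket below 0.024 m and z of nut in the frame of pocket below 0.004 m and angle between nut's own z axis and vertical below 0.12 rad and linear speed of nut below 0.02 m/s and distance of nut2 from where it was at the start of the episode below 0.02 m and distance of each of crate, brush, spanner from where it was at the start of the episode below 0.03 m); the arm keeps its last pose, push and grip.
It fails at once if the hatch is raised (more than 7 degrees) while the nut is not yet in its pocket (value of joint hatch above 0.12 rad and horizontal distance between nut and pocket above 0.03 m).
It fails at once if the nut is dropped into the tray from more than 25 mm (horizontal distance between nut and pocket below 0.04 m and z of nut in the frame of pocket above 0.025 m and contact force between nut and the fingers below 0.05 N).
It fails at once if the other nut, the crate, the brush or the spanner is disturbed (distance of nut2 from where it was at the start of the episode above 0.02 m or distance of any of crate, brush, spanner from where it was at the start of the episode above 0.03 m).
It also fails if it takes over 61 s, if anything falls off the work surface, if the arm or the gripper's body presses on something with over 40 N, if the wrist force passes 120 N, or if a joint passes its speed limit or range.

## Robot

A 6-joint arm with a two-finger parallel gripper is mounted at the origin on the work surface. World frame = base frame: x ahead of the robot, y to its left, z up, the work surface at z = 0. Lengths are in m, angles in rad, forces in N, time in s.
With the tool pointing down it reaches from about 0.25 to 0.775 m from the base axis. Payload 4 kg.
Tool frame: the origin (TCP) lies at the centre of the arm's flange, where the gripper is bolted on; the fingertips stand 199 mm ahead of it and the grasp point (between the pads) lies 180 mm ahead of it (robot.tcp_to_tips is the z of the fingertips in the tool frame, in m); z points along the fingers, y is the line along which they close (so a half turn about z gives the same grasp; the last joint's range is limited). The gripper opens to 94 mm and grips with 3 to 60 N. Pads are 16 mm wide; open, the fingers measure 119 mm over their backs; the gripper's body (75 mm by 177 mm) begins 78 mm behind the grasp point.
Start: joints at [-0.103, 0.087, 1.371, -0, 1.684, -0.103], TCP at [0.55, -0, 0.405] pointing down, gripper open.
Joint ranges: [-3.1, 3.1], [-0.76, 2.03], [0.27, 2.55], [-1.08, 4.22], [0.17, 2.65], [-2.57, 2.57]. Speed limits (rad/s): [2.79, 2.79, 3.14, 3.14, 3.14, 3.14].

## Interface

Orientations are given as [roll, pitch, yaw] about the fixed x, y, z axes, in that order (R = Rz(yaw) Ry(pitch) Rx(roll)).
In Python, from bench import robot gives the robot as it stands.
- The arm moves only by the tool play_rows, never from a script. Its arguments are lists of equal length, an entry for each row: "translation": the shift along the tool's x, y, z scaled (see below), a list of three; "twist": the turn, a rotation vector about the tool's x, y, z scaled (see below), a list of three; "gripper": the opening, from -1 (shut) to 1 (fully open). A call has 1 to 8 rows; each row shifts and turns the commanded pose from where the row before left it, along the tool's axes as they then stand; what a row does not reach is not made up. The controller multiplies each number of a shift by 0.04 m and each number of a turn by 0.1 rad. A row lasts 1/10 s, in which the tool goes at most 50 mm and 8.59 degrees, less where a joint would pass 70% of its speed; a pose out of reach is approached as far as the arm can. A call with a number of a shift or a turn outside -1 to 1 is refused whole. A call with a gripper value outside its range is refused whole. The fingers move at their own pace and stop on an object; the grip force is fixed at half the most. Time passes only in rows, so rows that do not move let the fingers close. It gives the time, the measured TCP pose, the force, the opening and the grip force at its end, in the units of the state.
- robot.get_obs(): the state, without advancing time (a new reading comes with each control period).
- robot.snapshot(name): name is "scene" or "side" or "wrist"; returns the picture (420x560x3 uint8, red, green, blue); there is no depth.
- robot.camera_model(name): a dict with "camera_matrix" (3x3 intrinsics, pixels), "rvec" (rotation vector, rad) and "tvec" (3), from world to camera coordinates, as OpenCV has them. Camera axes: x right, y down, z forward; pixel columns grow to the right and rows downward; lengths in m; the calibration is good to about 2 mm. The wrist camera is an equidistant fisheye: a pixel r from the principal point sees the ray r / f radians off the axis. A picture is of the moment at which its call begins: read the wrist's pose just before it. camera_model takes no time and is no camera call; for the wrist camera it gives the pose at the moment of the call.
- robot.close_job(): hands the job in; it is judged then, once.
Trained networks look in the newest picture that a camera, given by its name, has taken for a name from the list of things; names that differ only in an ending like _2 or _b are one class to them, and where a whole thing is asked for, a point or a joint stands for the part that bears it (a point fixed in the world has none). Each returns a list of dicts, best first, with "score" (0 to 1); they miss things now and then, are a little off and sometimes report something else, mostly with a low value. They report only what shows in the picture. A call takes as long as a camera call. They do not tell look-alikes from the thing itself.
- robot.recognise(name, camera): "centre" ([x, y, z] in m, in world coordinates, good to about 4 mm: the middle of the surface that is visible of it).
- robot.spot_point(name, camera): "centre" ([x, y, z] in m, in world coordinates, good to about 4 mm: a listed point, or the origin of a listed thing).
The state is a dict: "time": time; "joint_positions": joint angles; "qvel": joint speeds; "joint_torque": joint torques, N m; "tool_pos": TCP position; "ee_rot": TCP orientation; "wrist_force": force on the tool from outside, world axes, zero at the start; "wrist_torque": the same for the moment, N m; "width": finger opening in m; "finger_force": force on a finger pad.
Only numpy, scipy, OpenCV 4.12 (cv2) and the standard library are available. Lean on these libraries where they do the work, as an engineer would, in place of code of your own. Each camera call takes 0.05 s, during which the arm holds its last target. There are 200 camera calls.

## Working session

There is one attempt and no reset: what is moved stays moved. The work goes in short steps, Python scripts to look and compute and a tool call to move; the robot and the scene stay as the last step left them, time stands still between calls to the robot, and variables do not carry over. Pictures are saved under pics/ and viewed, at most 10 in all, crops included, and the job is handed in when it is done.

Besides the shell and the picture viewer there is one more tool, called after "Request:" as name(argument=value, ...) on one line, values as JSON. play_rows: Moves the arm, as the interface text tells. Its arguments: {"type":"object","properties":{"translation":{"type":"array","items":{"type":"array","items":{"type":"number","minimum":-1,"maximum":1}}},"twist":{"type":"array","items":{"type":"array","items":{"type":"number","minimum":-1,"maximum":1}}},"gripper":{"type":"array","items":{"type":"number"}}},"required":["translation","twist","gripper"]}

```bash
mkdir -p pics; ls
python3 - <<'E'
from bench import robot
import cv2,numpy as np
a=[]
for c in ["scene","side"]:
    im=robot.snapshot(c); a.append(im)
    cv2.imwrite(f"pics/{c}0.png",im[:,:,::-1])
    for n in ["nut","stud","hatch_hinge","hatch_grip","tray","pocket","feeder","crate","brush","spanner"]:
        for d in robot.spot_point(n,c): print(c,n,np.round(d["centre"],3),round(d["score"],2))
o=robot.get_obs(); print(o)
E
```

```text
pics
scene nut [ 0.386 -0.234  0.   ] 0.64
scene nut [ 0.568 -0.117  0.152] 0.45
scene stud [ 0.568 -0.12   0.193] 0.87
scene hatch_hinge [ 0.72  -0.008  0.151] 0.61
scene hatch_grip [ 0.584 -0.022  0.192] 0.47
scene tray [ 0.397 -0.298  0.   ] 0.75
scene tray [ 0.222 -0.318 -0.002] 0.75
scene tray [ 0.485 -0.697 -0.002] 0.72
scene tray [ 0.565 -0.122  0.192] 0.62
scene pocket [ 0.215 -0.382  0.003] 0.91
scene pocket [ 0.497 -0.758  0.004] 0.85
scene pocket [ 0.404 -0.354  0.004] 0.66
scene feeder [ 0.588 -0.022  0.192] 0.42
scene feeder [ 0.384 -0.234  0.002] 0.29
scene crate [ 0.41   0.267 -0.001] 0.85
scene crate [ 0.633 -0.018 -0.004] 0.21
scene brush [ 0.582 -0.021  0.154] 0.64
scene brush [0.432 0.006 0.001] 0.56
scene spanner [ 0.508 -0.49   0.001] 0.79
side nut [ 0.389 -0.238  0.008] 0.64
side nut [ 0.566 -0.12   0.152] 0.47
side stud [ 0.564 -0.118  0.188] 0.76
side hatch_hinge [ 0.721 -0.009  0.15 ] 0.55
side hatch_grip [ 0.582 -0.02   0.199] 0.58
side tray [ 0.218 -0.323 -0.001] 0.86
side tray [ 0.486 -0.695 -0.   ] 0.79
side tray [ 0.396 -0.298 -0.002] 0.7
side pocket [ 0
[... 284 characters left out ...]
ons': array([-1.03133354e-01,  8.71730715e-02,  1.37068844e+00, -1.51573737e-05,
        1.68359245e+00, -1.03051983e-01]), 'qvel': array([-1.31473473e-05,  5.73104335e-04, -4.26022102e-04,  4.00849884e-04,
        7.50435423e-05,  1.29106370e-03]), 'joint_torque': array([-1.06124062e-03, -3.40046847e+01, -3.02605891e+01,  7.15458370e-02,
        2.36262119e-02,  4.43678289e-06]), 'tool_pos': array([ 5.49996490e-01, -2.48935943e-05,  4.04726481e-01]), 'ee_rot': array([3.14145624e+00, 2.92484660e-05, 1.57071325e+00]), 'wrist_force': array([ 1.0618595 , -0.29928539, -0.80150614]), 'wrist_torque': array([-0.00912802, -0.01250045, -0.00698617]), 'finger_force': 0.0, 'width': 0.09392450089403145}
```

View pics/scene0.png

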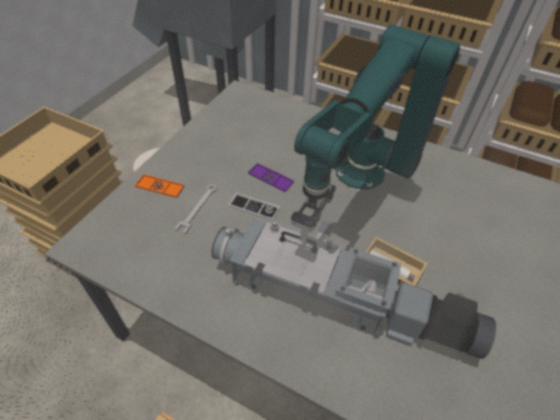

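View pics/side0.png

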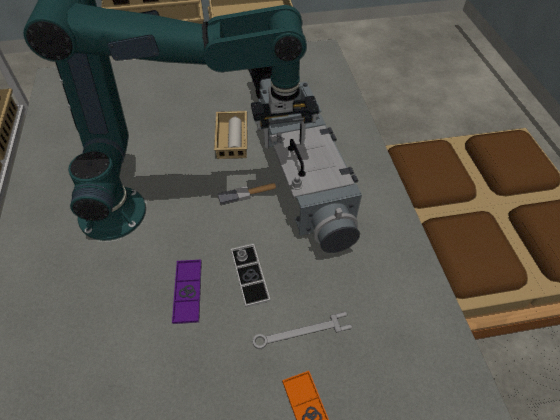

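The aluminium tray is the middle one: at about (250,205) in the scene view and (250,275) in the side view. Nut2 is in its near-feeder pocket and the empty pocket is at (255,293) in the side view. The nut sits on its stud at (297,182) in the side view, and the handle runs to (297,150). The network's points agree with these, so I'll move above the nut and look with the wrist camera.

Request:
play_rows(translation=[[0,0,-1],[-1,0.4,0],[-1,0,0],[-1,0,0],[0,0,0],[0,0,0]], twist=[[0,0,0],[0,0,0],[0,0,0],[0,0,0],[0,0,0],[0,0,0]], gripper=[1,1,1,1,1,1])

```text
time: 1.7
tool_pos: [0.566, -0.1208, 0.4444]
ee_rot: [-3.141, -0.001, 1.569]
wrist_force: [0.3, 0.4, 0.2]
width: 0.0941
finger_force: 0.0
```

```bash
cat > h.py <<'E'
from bench import robot
import cv2,numpy as np
from scipy.spatial.transform import Rotation as R
def shot(name):
    m=robot.camera_model("wrist"); im=robot.snapshot("wrist")
    np.savez(f"pics/{name}.npz",K=m["camera_matrix"],r=np.ravel(m["rvec"]),t=np.ravel(m["tvec"]))
    cv2.imwrite(f"pics/{name}.png",im[:,:,::-1]); return im
def load(name):
    d=np.load(f"pics/{name}.npz"); return d["K"],R.from_rotvec(d["r"]).as_matrix(),d["t"]
def proj(name,P):
    K,r,t=load(name); p=np.atleast_2d(P)@r.T+t
    rho=np.linalg.norm(p[:,:2],axis=1); th=np.arctan2(rho,p[:,2])
    return p[:,:2]/rho[:,None]*th[:,None]*[K[0,0],K[1,1]]+K[:2,2]
def unproj(name,uv,z):
    K,r,t=load(name); q=(np.atleast_2d(uv)-K[:2,2])/[K[0,0],K[1,1]]
    th=np.linalg.norm(q,axis=1); d=np.c_[q/th[:,None]*np.sin(th)[:,None],np.cos(th)]@r
    c=-r.T@t; return c+d*((z-c[2])/d[:,2])[:,None]
def rectify(name,im,c,z,half,px):  # top view of plane z round c; up=+x world, left=+y
    n=int(2*half/px); g=(np.arange(n)+.5)*px-half
    X,Y=np.meshgrid(g,g); P=np.c_[(c[0]-Y).ravel(),(c[1]-X).ravel(),np.full(n*n,z)]
    uv=proj(name,P).astype(np.float32).reshape(n,n,2)
    return cv2.remap(im,uv,None,cv2.INTER_CUBIC)
E
python3 - <<'E'
from h import *
o=robot.get_obs(); print(o["tool_pos"],o["ee_rot"],o["time"])
im=shot("w1")
for n in ["nut","stud","hatch_grip","hatch_hinge","pocket","tray"]:
    for d in robot.spot_point(n,"wrist"): print(n,np.round(d["centre"],3),round(d["score"],2))
a=rectify("w1",im,(.566,-.119),.178,.05,.0002)
b=cv2.resize(im,(400,300))
a=a[:,:,::-1]; a=cv2.resize(a,(440,440))
cv2.imwrite("pics/w1r.png",np.hstack([cv2.copyMakeBorder(b[:,:,::-1],0,140,0,0,0),a][::1]) if 0 else np.hstack([np.vstack([b[:,:,::-1][:, :360],np.zeros((140,360,3),np.uint8)]),a]))
E
```

```text
[ 0.56596001 -0.12076973  0.44442798] [-3.14123613e+00 -7.75528376e-04  1.56895546e+00] 1.7
nut [ 0.383 -0.236  0.001] 0.75
nut [ 0.568 -0.123  0.154] 0.55
stud [ 0.563 -0.12   0.19 ] 0.81
hatch_grip [ 0.584 -0.024  0.196] 0.84
hatch_grip [ 0.564 -0.12   0.191] 0.67
hatch_hinge [ 0.722 -0.01   0.147] 0.68
pocket [ 0.402 -0.36   0.004] 0.6
```

View pics/w1r.png

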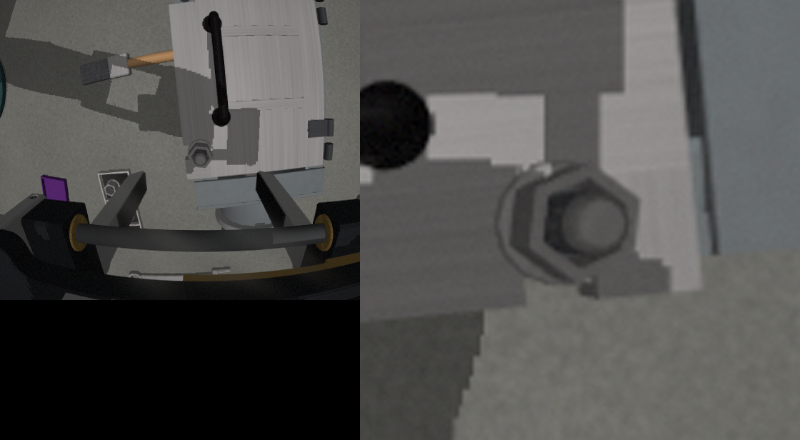

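The wrist view shows the nut at (200,152) left, and in the rectified top view its hexagon is centred near (586,222), which gives about (0.5655, -0.1204). I need the angle of its flats, so I'll zoom in with model outlines.

Run:
```python
from h import *
im=cv2.imread("pics/w1.png")
c=(.5655,-.1204)
a=rectify("w1",im,c,.178,.022,.0001)
a=cv2.resize(a,(500,500)); a=cv2.convertScaleAbs(a,alpha=1.6)
# best hexagon by gradient score
g=cv2.cvtColor(a,cv2.COLOR_BGR2GRAY).astype(float); g=cv2.GaussianBlur(g,(0,0),4)
s=500/.044; gx=cv2.Sobel(g,6,1,0);gy=cv2.Sobel(g,6,0,1)
res=[]
for dx in np.arange(-4,4.1,.5):
 for dy in np.arange(-4,4.1,.5):
  for y in range(0,60,2):
   S=0
   for k in range(6):
    n=np.radians(y+60*k); l=np.linspace(-5.5,5.5,23)
    X=250+s*.001*(dx+12*np.cos(n)-l*np.sin(n)); Y=250+s*.001*(dy+12*np.sin(n)+l*np.cos(n))
    v=gx[Y.astype(int),X.astype(int)]*np.cos(n)+gy[Y.astype(int),X.astype(int)]*np.sin(n)
    S+=abs(v).mean()
   res.append((S,dx,dy,y))
res.sort(reverse=True); 
for r in res[:6]: print(np.round(r,1))
S,dx,dy,y=res[0]
b=a.copy(); P=[[250+s*.001*(dx+13.86*np.cos(np.radians(y+30+60*k))),250+s*.001*(dy+13.86*np.sin(np.radians(y+30+60*k)))] for k in range(6)]
cv2.polylines(b,[np.array(P,np.int32)],True,(0,255,0),1)
cv2.imwrite("pics/w1h.png",cv2.resize(np.hstack([a,b]),(800,400)))
```

```text
[143.9   0.    0.5   6. ]
[141.7   0.    0.5   8. ]
[139.5   0.    0.5   4. ]
[138.4  -0.5   0.5   6. ]
[136.6  -0.5   0.5   4. ]
[136.3  -0.5   0.5   8. ]
```

View pics/w1h.png

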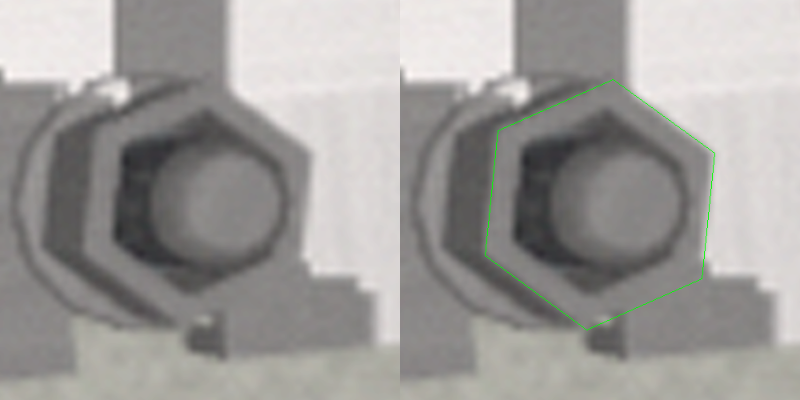

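The outline fits: the hexagon is centred at (0.565, -0.1204), with a flat normal 24° from world x. I'll turn the tool by -0.42 about its z and descend to a TCP height of 0.361, which puts the tips just above the collar.

Request:
play_rows(translation=[[0,-0.025,0],[0,0,0],[0,0,0.5],[0,0,0.5],[0,0,0.5],[0,0,0.4],[0,0,0.18],[0,0,0]], twist=[[0,0,-1],[0,0,-1],[0,0,-1],[0,0,-1],[0,0,-0.2],[0,0,0],[0,0,0],[0,0,0]], gripper=[1,1,1,1,1,1,1,1])

```text
time: 2.85
tool_pos: [0.5648, -0.1196, 0.3603]
ee_rot: [-3.14, -0.002, 1.991]
wrist_force: [-0.9, -0.2, 1.0]
width: 0.0939
finger_force: 0.0
```

Request:
play_rows(translation=[[0,0,0],[0,0,0],[0,0,0],[0,0,0],[0,0,0],[0,0,0],[0,0,0],[0,0,0]], twist=[[0,0,0],[0,0,0],[0,0,0],[0,0,0],[0,0,0],[0,0,0],[0,0,0],[0,0,0]], gripper=[-1,-1,-1,-1,-1,-1,-1,-1])

```text
time: 3.65
tool_pos: [0.565, -0.12, 0.3615]
ee_rot: [3.142, -0.0, 1.991]
wrist_force: [-0.4, 0.1, 0.4]
width: 0.0335
finger_force: 0.0
```

Request:
play_rows(translation=[[0,0,0],[0,0,0],[0,0,0],[0,0,0]], twist=[[0,0,0],[0,0,0],[0,0,0],[0,0,0]], gripper=[-1,-1,-1,-1])

```text
time: 4.05
tool_pos: [0.565, -0.12, 0.3615]
ee_rot: [3.142, -0.0, 1.991]
wrist_force: [0.2, -0.2, 0.4]
width: 0.0239
finger_force: 30.0
```

The width reads 23.9 mm, so it has the flats. I'll lift straight up 80 mm, turn to the tray's yaw and move over the pocket.

Request:
play_rows(translation=[[0,0,-0.3],[0,0,-0.5],[0,0,-0.6],[0,0,-0.6],[0,0,0],[0,0,0],[0,0,0],[0,0,0]], twist=[[0,0,0],[0,0,0],[0,0,0],[0,0,0],[0,0,0.95],[0,0,0.9],[0,0,0.9],[0,0,0]], gripper=[-1,-1,-1,-1,-1,-1,-1,-1])

```text
time: 4.85
tool_pos: [0.5649, -0.12, 0.4424]
ee_rot: [3.141, 0.0, 1.716]
wrist_force: [-0.6, 0.8, -1.2]
width: 0.0238
finger_force: 30.0
```

Request:
play_rows(translation=[[-0.67,-0.6,0],[-0.67,-0.6,0],[-0.67,-0.6,0],[-0.67,-0.6,0],[-0.67,-0.6,0],[-0.67,-0.6,0],[-0.67,-0.6,0],[-0.67,-0.6,0]], twist=[[0,0,0],[0,0,0],[0,0,0],[0,0,0],[0,0,0],[0,0,0],[0,0,0],[0,0,0]], gripper=[-1,-1,-1,-1,-1,-1,-1,-1])

```text
time: 5.65
tool_pos: [0.4049, -0.3609, 0.4421]
ee_rot: [3.141, 0.001, 1.718]
wrist_force: [0.6, 0.3, -0.4]
width: 0.0235
finger_force: 30.0
```

Request:
play_rows(translation=[[0,0,1],[0,0,1],[0,0,1],[0,0,0.5],[0,0,0],[0,0,0]], twist=[[0,0,0],[0,0,0],[0,0,0],[0,0,0],[0,0,0],[0,0,0]], gripper=[-1,-1,-1,-1,-1,-1])

```text
time: 6.25
tool_pos: [0.4062, -0.3601, 0.3023]
ee_rot: [3.141, 0.001, 1.717]
wrist_force: [0.8, -0.8, 0.3]
width: 0.0236
finger_force: 30.0
```

Run:
```python
from h import *
o=robot.get_obs(); print(o["tool_pos"],o["ee_rot"],o["width"],o["finger_force"])
im=shot("w2")
for n in ["nut","pocket","tray","hatch_grip","hatch_hinge"]:
    for d in robot.spot_point(n,"wrist"): print(n,np.round(d["centre"],3),round(d["score"],2))
a=rectify("w2",im,(.404,-.33),.012,.1,.0005)
im=cv2.resize(im,(533,400))
cv2.imwrite("pics/w2r.png",np.hstack([im[:,66:466],a])[:,:,::-1])
```

```text
[ 0.40620612 -0.36010565  0.30234668] [3.14112696e+00 5.69468424e-04 1.71686277e+00] 0.023605212492666224 29.99972940859152
nut [ 0.406 -0.363  0.094] 0.81
nut [ 0.381 -0.236  0.003] 0.79
pocket [ 0.401 -0.358  0.003] 0.96
pocket [ 0.211 -0.378  0.002] 0.95
tray [ 0.398 -0.298  0.002] 0.73
tray [ 0.217 -0.318  0.003] 0.68
```

View pics/w2r.png

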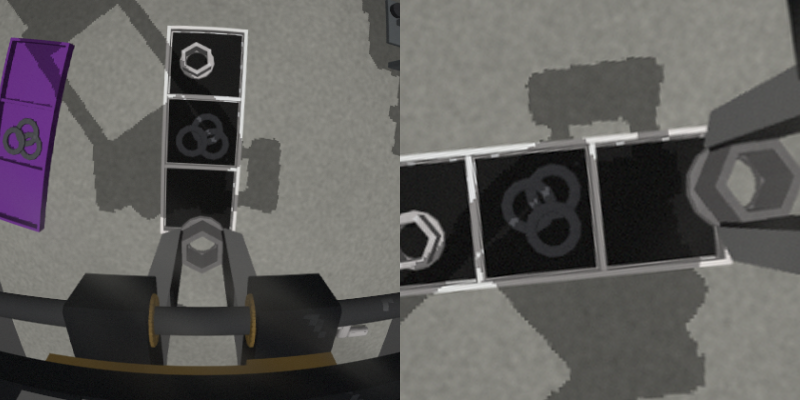

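The pocket centre measured in the top view, at about (660,202), is about (0.4035, -0.3595), agreeing with the network. The nut is upright in the fingers. I'll shift 2.5 mm and lower until the collar just about touches at a TCP height of 0.211.

Request:
play_rows(translation=[[0,-0.06,0.6],[0,0,0.6],[0,0,0.5],[0,0,0.3],[0,0,0.15],[0,0,0.1],[0,0,0],[0,0,0]], twist=[[0,0,0],[0,0,0],[0,0,0],[0,0,0],[0,0,0],[0,0,0],[0,0,0],[0,0,0]], gripper=[-1,-1,-1,-1,-1,-1,-1,-1])

```text
time: 7.35
tool_pos: [0.4039, -0.3605, 0.2125]
ee_rot: [3.14, 0.002, 1.716]
wrist_force: [0.0, -0.0, 0.6]
width: 0.0236
finger_force: 30.0
```

Request:
play_rows(translation=[[0,0,0.03],[0,0,0.03],[0,0,0]], twist=[[0,0,0],[0,0,0],[0,0,0]], gripper=[-1,-1,-1])

```text
time: 7.65
tool_pos: [0.4039, -0.3605, 0.2105]
ee_rot: [3.141, 0.002, 1.716]
wrist_force: [-0.8, 1.2, 5.1]
width: 0.0239
finger_force: 30.0
```

There's 5 N of contact, so the collar is on the floor. I'll open narrowly to about 34 mm and rise.

Request:
play_rows(translation=[[0,0,0],[0,0,0],[0,0,0],[0,0,0],[0,0,0],[0,0,-0.3],[0,0,-0.5],[0,0,-0.8]], twist=[[0,0,0],[0,0,0],[0,0,0],[0,0,0],[0,0,0],[0,0,0],[0,0,0],[0,0,0]], gripper=[-0.28,-0.28,-0.28,-0.28,-0.28,-0.28,-0.28,-0.28])

```text
time: 8.45
tool_pos: [0.4032, -0.3598, 0.2724]
ee_rot: [-3.139, -0.004, 1.716]
wrist_force: [-0.2, -0.6, 0.7]
width: 0.0339
finger_force: 0.0
```

Request:
play_rows(translation=[[0,0,-1],[0,0,-1],[0,0,-1],[0,0,-1],[0,0,0]], twist=[[0,0,0],[0,0,0],[0,0,0],[0,0,0],[0,0,0]], gripper=[0.5,0.5,0.5,0.5,0.5])

```text
time: 8.95
tool_pos: [0.4037, -0.3602, 0.4419]
ee_rot: [3.133, 0.012, 1.716]
wrist_force: [0.4, -0.2, -0.1]
width: 0.0693
finger_force: 0.0
```

Run:
```python
from h import *
o=robot.get_obs(); print(o["tool_pos"],o["ee_rot"],o["width"])
ims=robot.snapshot("side")
im=shot("w3")
for c in ["wrist","side"]:
  for n in ["nut","pocket","hatch_grip","hatch_hinge","stud"]:
    for d in robot.spot_point(n,c): print(c,n,np.round(d["centre"],3),round(d["score"],2))
a=rectify("w3",im,(.404,-.36),.015,.06,.0003)
s=cv2.resize(ims[180:380,150:350],(400,400),interpolation=cv2.INTER_CUBIC)
cv2.imwrite("pics/w3r.png",np.hstack([s,a])[:,:,::-1])
```

```text
[ 0.40365743 -0.36021776  0.44187505] [3.1332293  0.01226566 1.71581161] 0.06934172142651227
wrist nut [ 0.402 -0.361  0.005] 0.76
wrist nut [ 0.383 -0.237  0.001] 0.54
wrist pocket [ 0.212 -0.377  0.001] 0.68
wrist pocket [ 0.401 -0.363  0.006] 0.6
side nut [ 0.392 -0.297  0.001] 0.56
side nut [ 0.386 -0.236  0.006] 0.54
side nut [ 0.406 -0.362 -0.   ] 0.47
side pocket [ 0.213 -0.384  0.002] 0.98
side pocket [ 0.403 -0.365  0.001] 0.66
side hatch_grip [ 0.583 -0.024  0.198] 0.56
side hatch_hinge [ 0.72  -0.009  0.15 ] 0.72
side stud [ 0.566 -0.116  0.189] 0.72
side stud [ 0.584 -0.023  0.198] 0.3
```

View pics/w3r.png

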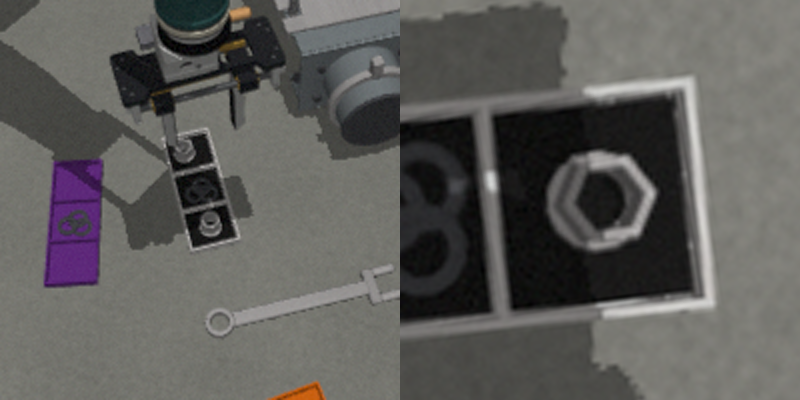

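The nut stands collar down, centred in the end pocket: (600,200) in the top view, and visible at (210,222) in the side crop. Next is the handle's line from the earlier wrist picture.

Run:
```python
from h import *
p=unproj("w1",[[297,31],[309,165]],.194); print(p, p.mean(0)); d=p[0]-p[1]; print(np.linalg.norm(d),np.arctan2(-d[0],d[1]))
o=robot.get_obs()
yaw=.098
g=np.array([.5835,-.0225]); Rm=R.from_euler("xyz",o["ee_rot"]).as_matrix()
print("d",g-o["tool_pos"][:2])
# fine: fit dark bar in rectified view
im=cv2.imread("pics/w1.png",0); a=rectify("w1",im,g,.194,.07,.0005)
m=(a<45).astype(np.uint8)
n,l,s,c=cv2.connectedComponentsWithStats(m)
k=1+np.argmax(s[1:,4]); print(s[k],c[k])
ys,xs=np.where(l==k); 
for col in range(xs.min(),xs.max(),25):
  q=ys[xs==col]; 
  if len(q): print("y",round(g[1]-(col*.0005-.07),4),"x",round(g[0]-(q.mean()*.0005-.07),4),len(q))
```

```text
[[ 0.57723864  0.02249276  0.194     ]
 [ 0.58588131 -0.07439738  0.194     ]] [ 0.58155998 -0.02595231  0.194     ]
0.09727484710370657 0.08896523201112633
d [0.17987532 0.33775292]
[  26  116  234   56 5324] [143.28155522 140.56498873]
y 0.0345 x 0.5788 8
y 0.022 x 0.577 37
y 0.0095 x 0.5812 20
y -0.003 x 0.5822 18
y -0.0155 x 0.5835 19
y -0.028 x 0.5848 20
y -0.0405 x 0.586 19
y -0.053 x 0.587 19
y -0.0655 x 0.5865 27
y -0.078 x 0.5865 31
```

Request:
play_rows(translation=[[0,0,0],[0.8,0.53,0],[0.8,0.53,0],[0.8,0.53,0],[0.8,0.53,0],[0.8,0.53,0],[0.8,0.53,0],[0.8,0.53,0]], twist=[[0,0,0.52],[0,0,0],[0,0,0],[0,0,0],[0,0,0],[0,0,0],[0,0,0],[0,0,0]], gripper=[0.5,0.5,0.5,0.5,0.5,0.5,0.5,0.5])

```text
time: 10.35
tool_pos: [0.5311, -0.1219, 0.4331]
ee_rot: [3.141, 0.0, 1.664]
wrist_force: [1.3, -0.8, -0.2]
width: 0.0706
finger_force: 0.0
```

Request:
play_rows(translation=[[0.8,0.53,0],[0.8,0.53,0],[0.8,0.53,0],[0,0,0],[0,0,0]], twist=[[0,0,0],[0,0,0],[0,0,0],[0,0,0],[0,0,0]], gripper=[0.5,0.5,0.5,0.5,0.5])

```text
time: 10.85
tool_pos: [0.5852, -0.0214, 0.4327]
ee_rot: [-3.141, 0.001, 1.665]
wrist_force: [-0.3, 0.0, -1.1]
width: 0.0702
finger_force: 0.0
```

Request:
play_rows(translation=[[0,-0.03,0.4],[0,0,0.5],[0,0,0.4],[0,0,0.2],[0,0,0],[0,0,0],[0,0,0],[0,0,0]], twist=[[0,0,0],[0,0,0],[0,0,0],[0,0,0],[0,0,0],[0,0,0],[0,0,0],[0,0,0]], gripper=[0.3,0.3,0.3,0.1,-1,-1,-1,-1])

```text
time: 11.65
tool_pos: [0.5839, -0.0222, 0.3743]
ee_rot: [3.139, 0.001, 1.664]
wrist_force: [0.8, 0.5, 0.2]
width: 0.0242
finger_force: 0.0
```

Request:
play_rows(translation=[[0,0,0],[0,0,0],[0,0,0],[0,0,0],[0,0,0]], twist=[[0,0,0],[0,0,0],[0,0,0],[0,0,0],[0,0,0]], gripper=[-1,-1,-1,-1,-1])

```text
time: 12.15
tool_pos: [0.5838, -0.022, 0.3736]
ee_rot: [3.141, 0.0, 1.664]
wrist_force: [-1.3, 0.5, 2.3]
width: 0.0089
finger_force: 30.0
```

Run:
```python
import numpy as np
p=None
for t in np.radians(np.arange(0,61,2.5)):
    q=np.array([140*(1-np.cos(t))+44*np.sin(t),140*np.sin(t)+44*np.cos(t)-44])
    if p is not None: print(round(np.degrees(t),1),"fwd/up units",np.round((q-p)/40,2),"cum mm",np.round(q,1))
    p=q
```

```text
2.5 fwd/up units [0.05 0.15] cum mm [2.1 6.1]
5.0 fwd/up units [0.06 0.15] cum mm [ 4.4 12. ]
7.5 fwd/up units [0.06 0.15] cum mm [ 6.9 17.9]
10.0 fwd/up units [0.07 0.14] cum mm [ 9.8 23.6]
12.5 fwd/up units [0.08 0.14] cum mm [12.8 29.3]
15.0 fwd/up units [0.08 0.14] cum mm [16.2 34.7]
17.5 fwd/up units [0.09 0.13] cum mm [19.7 40.1]
20.0 fwd/up units [0.09 0.13] cum mm [23.5 45.2]
22.5 fwd/up units [0.1  0.12] cum mm [27.5 50.2]
25.0 fwd/up units [0.11 0.12] cum mm [31.7 55. ]
27.5 fwd/up units [0.11 0.12] cum mm [36.1 59.7]
30.0 fwd/up units [0.12 0.11] cum mm [40.8 64.1]
32.5 fwd/up units [0.12 0.11] cum mm [45.6 68.3]
35.0 fwd/up units [0.12 0.1 ] cum mm [50.6 72.3]
37.5 fwd/up units [0.13 0.09] cum mm [55.7 76.1]
40.0 fwd/up units [0.13 0.09] cum mm [61.  79.7]
42.5 fwd/up units [0.14 0.08] cum mm [66.5 83. ]
45.0 fwd/up units [0.14 0.08] cum mm [72.1 86.1]
47.5 fwd/up units [0.14 0.07] cum mm [77.9 88.9]
50.0 fwd/up units [0.15 0.06] cum mm [83.7 91.5]
52.5 fwd/up units [0.15 0.06] cum mm [89.7 93.9]
55.0 fwd/up units [0.15 0.05] cum mm [95.7 95.9]
57.5 fwd/up units [0.15 0.04] cum mm [101.9  97.7]
60.0 fwd/up units [0.16 0.04] cum mm [108.1  99.2]
```

The bar is gripped at 30 N. Now I'll raise it along the arc, with forward as tool y and up as -z, in 2.5° rows.

Request:
play_rows(translation=[[0,0.05,-0.15],[0,0.06,-0.15],[0,0.06,-0.15],[0,0.07,-0.14],[0,0.08,-0.14],[0,0.08,-0.14],[0,0.09,-0.13],[0,0.09,-0.13]], twist=[[0,0,0],[0,0,0],[0,0,0],[0,0,0],[0,0,0],[0,0,0],[0,0,0],[0,0,0]], gripper=[-1,-1,-1,-1,-1,-1,-1,-1])

```text
time: 12.95
tool_pos: [0.6068, -0.0199, 0.4191]
ee_rot: [-3.14, 0.0, 1.664]
wrist_force: [-4.4, -0.5, -3.3]
width: 0.0089
finger_force: 30.0
```

Request:
play_rows(translation=[[0,0.1,-0.12],[0,0.11,-0.12],[0,0.11,-0.12],[0,0.12,-0.11],[0,0.12,-0.11],[0,0.12,-0.1],[0,0.13,-0.09],[0,0.13,-0.09]], twist=[[0,0,0],[0,0,0],[0,0,0],[0,0,0],[0,0,0],[0,0,0],[0,0,0],[0,0,0]], gripper=[-1,-1,-1,-1,-1,-1,-1,-1])

```text
time: 13.75
tool_pos: [0.6437, -0.0163, 0.4557]
ee_rot: [3.141, 0.0, 1.664]
wrist_force: [-7.2, -0.8, 1.6]
width: 0.0087
finger_force: 30.0
```

Request:
play_rows(translation=[[0,0.14,-0.08],[0,0.14,-0.08],[0,0.14,-0.07],[0,0.15,-0.06],[0,0.15,-0.05],[0,0.15,-0.04],[0,0.15,-0.04],[0,0.16,-0.02]], twist=[[0,0,0],[0,0,0],[0,0,0],[0,0,0],[0,0,0],[0,0,0],[0,0,0],[0,0,0]], gripper=[-1,-1,-1,-1,-1,-1,-1,-1])

```text
time: 14.55
tool_pos: [0.6906, -0.0118, 0.4761]
ee_rot: [3.134, 0.001, 1.664]
wrist_force: [-5.3, -0.6, 8.8]
width: 0.0092
finger_force: 30.0
```

Request:
play_rows(translation=[[0,0,0],[0,0,0]], twist=[[0,0,0],[0,0,0]], gripper=[-1,-1])

```text
time: 14.75
tool_pos: [0.6909, -0.0117, 0.476]
ee_rot: [3.132, 0.001, 1.664]
wrist_force: [-4.0, 0.1, 7.0]
width: 0.0093
finger_force: 30.0
```

Run:
```python
from h import *
o=robot.get_obs(); print(o["tool_pos"],o["ee_rot"],o["width"],o["finger_force"],o["wrist_force"])
ims=robot.snapshot("side"); im=shot("w4")
for c in ["wrist","side"]:
  for n in ["nut","hatch_grip","hatch_hinge","hatch_handle"]:
    for d in robot.spot_point(n,c): print(c,n,np.round(d["centre"],3),round(d["score"],2))
b=cv2.resize(ims[80:280,200:400],(400,400),interpolation=cv2.INTER_CUBIC)
im=cv2.resize(im,(533,400))
cv2.imwrite("pics/w4r.png",np.hstack([b,im[:,66:466]])[:,:,::-1])
```

```text
[ 0.69094805 -0.01173501  0.47600709] [3.13211344e+00 1.35541248e-03 1.66422009e+00] 0.009281267272677021 30.003017485141754 [-4.04951101  0.09030843  6.96638858]
wrist nut [ 0.403 -0.363  0.002] 0.63
wrist hatch_grip [ 0.69  -0.012  0.295] 0.79
wrist hatch_hinge [ 0.724 -0.01   0.148] 0.69
wrist hatch_hinge [ 0.398 -0.296 -0.003] 0.52
side nut [ 0.404 -0.362 -0.   ] 0.44
side hatch_grip [ 0.693 -0.012  0.297] 0.53
side hatch_hinge [ 0.723 -0.007  0.15 ] 0.8
side hatch_handle [ 0.66  -0.015  0.278] 0.54
```

View pics/w4r.png

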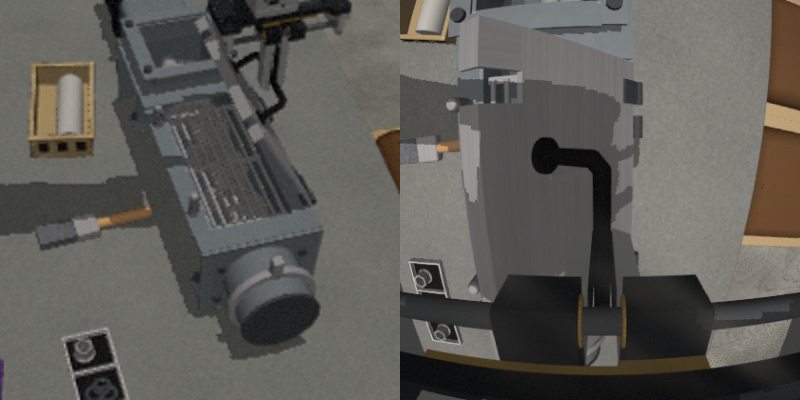

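The picture shows the hatch up, with the bar between the fingers at (600,290) in the wrist view and both nuts in their pockets. From the bar and hinge positions the angle comes to 60–61°, and the readings are steady, so I'll hand in.

```bash
python3 -c "
from bench import robot
print(robot.close_job())"
```

```text
the job is handed in; nothing more can be done
None
```

The nut stands collar down in the empty end pocket, and I handed the job in at about 15 s of the 61 s with the arm holding the hatch at about 60° by its bow handle. The other nut, crate, brush and spanner were never touched, and the hand-in returned no verdict.

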